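# Seat the reservoir capacitor in its clamp

### The arm

A 6-joint arm with a two-finger parallel gripper is mounted at the origin on the work surface; the furniture and walls round the work are solid. World frame = base frame: x ahead of the robot, y to its left, z up, the work surface at z = 0. Lengths are in m, angles in rad, forces in N, time in s.
With the tool pointing down it reaches from about 0.35 to 0.85 m from the base axis. Payload 8.1 kg.
Tool frame: the origin (TCP) lies at the very end of the fingers, on their centre line; the grasp point (between the pads) lies 19 mm behind it; z points along the fingers, y is the line along which they close (so a half turn about z gives the same grasp; the last joint's range is limited). The gripper opens to 93 mm and grips with 3 to 60 N. Pads are 15 mm wide; open, the fingers measure 128 mm over their backs; the gripper's body (75 mm by 188 mm) begins 65 mm behind the grasp point.
Start: joints at [-0.085, 0.13, 1.488, -0, 1.523, -0.085], TCP at [0.6, 0, 0.219] pointing down, gripper open.
Joint ranges: [-2.96, 2.96], [-0.89, 2.26], [0.02, 2.5], [-1.34, 4.48], [0, 2.73], [-2.66, 2.66]. Speed limits (rad/s): [2.39, 2.39, 2.79, 3.14, 3.14, 3.14].

### API

Orientations are given as a rotation vector (axis times angle).
In Python, from plant import robot gives the robot as it stands.
- The arm moves only by the tool play_rows, never from a script. Its argument "deltas" is one flat list of numbers, 5 for each row, row after row: the shift along the tool's x, y, z in mm, then the turn about the tool's z in degrees, then the finger opening in mm, from 0 to 93. A call has 1 to 10 rows; each row shifts and turns the commanded pose from where the row before left it, along the tool's axes as they then stand; what a row does not reach is not made up. A row lasts 1/12 s, in which the tool goes at most 41.7 mm and 7.16 degrees, less where a joint would pass 70% of its speed; a pose out of reach is approached as far as the arm can. A call with a gripper value outside its range is refused whole. The fingers move at their own pace and stop on an object; "newtons" is the grip in N (left out, the last holds). Time passes only in rows, so rows that do not move let the fingers close. It gives the time, the measured TCP pose, the force, the opening and the grip force at its end, in the units of the state.
- robot.read_state(): the state, without advancing time (a new reading comes with each control period).
- robot.read_camera(name): name is "scene" or "side" or "wrist"; returns a dict with "pixels" (384x512x3 uint8, blue, green, red), "mtx" (3x3 intrinsics, pixels), "eye" and "rotation" of the camera in the world. Camera axes: x right, y up, looking along -z (the intrinsics and any distortion apply to the point x, -y, -z); pixel columns grow to the right and rows downward; lengths in m; the calibration is good to about 2 mm. A picture is of the moment at which its call begins. There is no depth.
- robot.close_job(): hands the job in; it is judged then, once.
The state is a dict: "t": time; "q": joint angles; "dq": joint speeds; "joint_torque": joint torques, N m; "tool_pos": TCP position; "orientation": TCP orientation; "force": force on the tool from outside, world axes, zero at the start; "wrist_torque": the same for the moment, N m; "opening": finger opening in m; "gripper_force": force on a finger pad.
Only numpy, scipy, OpenCV 4.12 (cv2) and the standard library are available. Lean on these libraries where they do the work, as an engineer would, in place of code of your own. Each camera call takes 0.05 s, during which the arm holds its last target. There are 200 camera calls.

### The job

The power supply on the bench is missing one of its two big capacitors: take the thicker of the two loose capacitors and seat it in the empty clamp ring, terminals up. The ring is a close fit, so tip the can clearly (some fifteen degrees) and enter its lower edge in the mouth first, then stand it upright and slide it down, keeping hold of it until it rests on the chassis plate like the one beside it. Let go and leave it there; do not knock the slimmer capacitor about.

Things in the scene. Friction and masses are not known exactly. Their poses are not given: they have to be found in the camera images.
- capacitor: the capacitor to fit: blue-sleeved can, diameter 40, height 80 mm, about 0.13 kg; on its black top deck two metal screw terminals, 18 mm apart, rise 7 mm more (87 mm over all). Loose, stands upright, terminals up, on a low carton (100 by 170 mm, 42 mm high, fixed) at the robot's right. Lower edge rounded by 1.2 mm. Origin: centre of its underside; z runs up its axis.
- slim_capacitor: a capacitor like it and as tall but only 30 mm in diameter, for another job: it stays where it stands, beside the first (the two may have changed places; axes at least 80 mm apart). Loose, upright. Origin: centre of its underside; z up.
- clamp: the empty clamp: upright steel band ring fixed on the chassis plate, 28 mm high, bore 41.5 mm (1.5 mm wider than the can), wall 3 mm, square-edged mouth, open at the top. Origin: centre of the bore on the plate, the floor the can comes to rest on; the mouth is at z = +28 mm. z is up, x to the chassis's rear; pinch ears stand out 10 mm at -x, below the mouth.
- fitted_capacitor: the same thick capacitor already fitted in the other clamp of the chassis, fixed: it shows how the job should look (top 80, terminals 87 mm above the plate). Its axis is 92 mm from the empty clamp's, towards that clamp's +x or -x (the two may have changed places). Origin: centre of its underside, on the plate.
- chassis: the supply, at the robot's left: open aluminium tray 180 (x) by 200 mm (y), fixed, plate 12.5 mm above the bench, lips 20 mm high front and rear. The clamps stand one behind the other at its right, 52 mm right of its middle; a rectifier, a transformer and a heatsink (up to 50 mm above the plate) at its left, 58 mm or more from the clamps' axes. Origin: on the bench under its centre; x to its rear.

How it is judged:
By the outcome, as a careful person would: the job done as asked, in the order asked, and still so for the second after the job is handed in, with the robot touching nothing.
It also fails if it takes over 48 s, if anything falls off the work surface, if the arm or the gripper's body presses on something with over 40 N, if the wrist force passes 120 N, or if a joint passes its speed limit or range.

## Working session

There is one attempt and no reset: what is moved stays moved. The work goes in short steps, Python scripts to look and compute and a tool call to move; the robot and the scene stay as the last step left them, time stands still between calls to the robot, and variables do not carry over. Pictures are saved under pics/ and viewed, at most 10 in all, crops included, and the job is handed in when it is done.

Besides the shell and the picture viewer there is one more tool, called after ">>>" by a JSON object that holds its "fn" and its "kwargs". play_rows: Moves the arm, as the interface text tells. Its arguments: {"type":"object","properties":{"deltas":{"type":"array"},"newtons":{"type":"number"}},"required":["deltas"]}

```bash
mkdir -p pics; ls
cat > h.py <<'E'
import numpy as np, cv2, pickle
from plant import robot
def shot(n,tag):
    c=robot.read_camera(n); pickle.dump(c,open(f'pics/{tag}.pkl','wb')); cv2.imwrite(f'pics/{tag}.png',np.asarray(c['pixels'])); return c
def load(tag): return pickle.load(open(f'pics/{tag}.pkl','rb'))
def ray(c,u,v):
    p=cv2.undistortPoints(np.array([[[u,v]]],float),np.array(c['mtx']),np.array(c['dist']) if 'dist' in c else None)[0,0]
    d=np.array(c['rotation'])@np.array([p[0],-p[1],-1.]); return np.array(c['eye']),d/np.linalg.norm(d)
def plane(c,u,v,z):
    e,d=ray(c,u,v); return e+d*(z-e[2])/d[2]
def tri(rs):
    A=sum(np.eye(3)-np.outer(d,d) for e,d in rs); b=sum((np.eye(3)-np.outer(d,d))@e for e,d in rs); x=np.linalg.solve(A,b)
    return x,[np.linalg.norm(np.cross(x-e,d)) for e,d in rs]
def proj(c,P):
    q=np.array(c['rotation']).T@(np.array(P)-np.array(c['eye'])); m=np.array(c['mtx']); return m[0,0]*q[0]/-q[2]+m[0,2], m[1,1]*-q[1]/-q[2]+m[1,2]
E
python3 - <<'E'
from h import *
ims=[]
for n in('scene','side','wrist'):
    c=shot(n,n+'0'); print(n,c.keys(),np.round(c['eye'],3),np.round(c['rotation'],3).tolist(),np.round(c['mtx'],1).tolist())
s=robot.read_state(); print(s)
E
```

```text
pics
scene dict_keys(['pixels', 'mtx', 'eye', 'rotation']) [-0.299 -0.742  0.729] [0.967, -0.41, -0.721] [[479.3, 0.0, 260.5], [0.0, 479.3, 200.5], [0.0, 0.0, 1.0]]
side dict_keys(['pixels', 'mtx', 'eye', 'rotation']) [-0.448 -0.237  1.215] [0.597, -0.446, -1.241] [[465.1, 0.0, 252.2], [0.0, 465.1, 197.8], [0.0, 0.0, 1.0]]
wrist dict_keys(['pixels', 'mtx', 'eye', 'rotation']) [0.6   0.073 0.384] [-0.269, 0.001, 0.001] [[287.4, 0.0, 250.8], [0.0, 287.4, 194.0], [0.0, 0.0, 1.0]]
{'t': 0.15, 'q': array([-8.54371443e-02,  1.30981844e-01,  1.48901665e+00, -2.77510167e-06,
        1.52300968e+00, -8.53895010e-02]), 'dq': array([-0.00183277, -0.00037053, -0.0036816 , -0.00059762,  0.00069509,
        0.00104999]), 'joint_torque': array([ 8.59073725e-05, -5.60473788e+01, -4.92333663e+01,  7.68201635e-02,
        3.05504061e-02, -1.41810942e-04]), 'tool_pos': array([5.99563670e-01, 3.63753593e-05, 2.17838772e-01]), 'orientation': array([-2.22072969e+00, -2.22062419e+00,  1.43522039e-03]), 'force': array([-0.60332192,  0.31305431,  0.13401773]), 'wrist_torque': array([ 0.04340321,  0.00230981, -0.00600297]), 'gripper_force': 0.0, 'opening': 0.09296637957067477}
```

View pics/scene0.png

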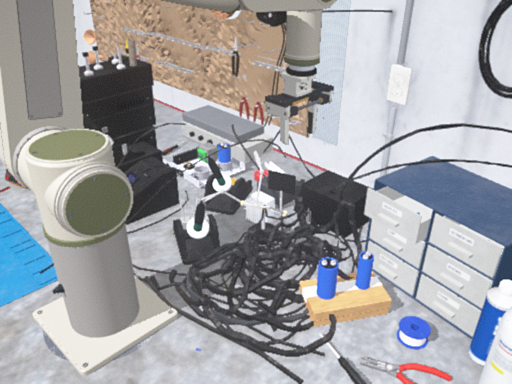

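View pics/side0.png

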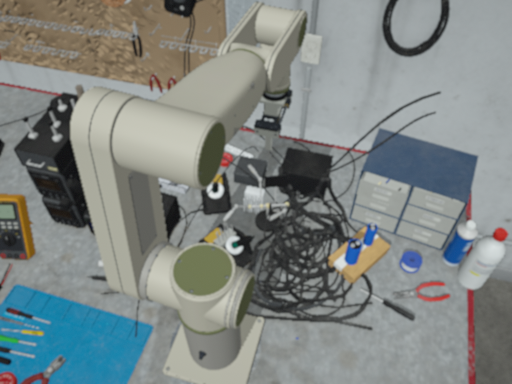

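View pics/wrist0.png

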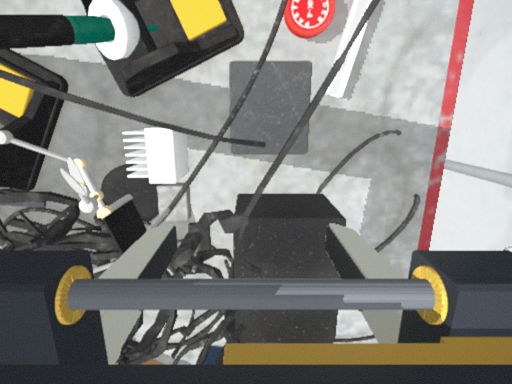

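```bash
sed -i "s/np.array(c\['rotation'\])/cv2.Rodrigues(np.array(c['rotation'],float))[0]/g" h.py
python3 - <<'E'
from h import *
for t in('scene0','side0'):
    c=load(t); im=np.asarray(c['pixels']); hsv=cv2.cvtColor(im,cv2.COLOR_BGR2HSV)
    m=cv2.inRange(hsv,(108,150,60),(125,255,255))
    n,l,st,ce=cv2.connectedComponentsWithStats(m)
    for i in range(1,n):
        if st[i,4]>40:
            u=ce[i]; print(t,st[i],np.round(u,1),np.round(plane(c,*u,0.085),3))
c=load('scene0'); im=c['pixels'][90:340,150:430]; cv2.imwrite('pics/crop1.png',cv2.resize(np.asarray(im),None,fx=2.4,fy=2.4,interpolation=2))
E
```

```text
scene0 [218 148  12  14 137] [224.2 155. ] [0.573 0.265 0.085]
scene0 [356 252  17  37 403] [363.7 271.8] [ 0.407 -0.354  0.085]
scene0 [317 258  21  41 565] [326.3 280.8] [ 0.33  -0.317  0.085]
scene0 [471 299  34  62 947] [485.  330.5] [ 0.423 -0.602  0.085]
scene0 [399 317  31  22 513] [414.6 327.2] [ 0.341 -0.508  0.085]
scene0 [397 331  31  18  67] [411.  343.1] [ 0.303 -0.522  0.085]
side0 [364 225  13  20  59] [369.4 234.7] [ 0.414 -0.349  0.085]
side0 [346 246  15  18  73] [352.2 254.1] [ 0.333 -0.309  0.085]
side0 [402 253  19  14 157] [411.7 259.1] [ 0.361 -0.474  0.085]
```

View pics/crop1.png

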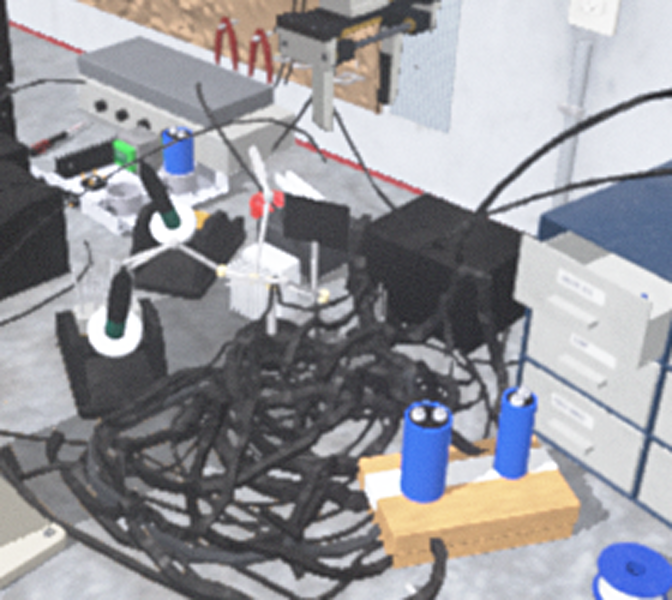

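>>> {"fn": "play_rows", "kwargs": {"deltas": [-30,-15,-15,0,93,-32,-19,-15,0,93,-32,-19,-10,0,93,-32,-19,0,0,93,-32,-19,0,0,93,-32,-19,0,0,93,-32,-19,0,0,93,-32,-19,0,0,93,-32,-19,0,0,93,-32,-19,0,0,93]}}

```text
t: 0.98
tool_pos: [0.4127, -0.3192, 0.2585]
orientation: [-2.221, -2.221, -0.0]
force: [0.4, -0.6, -0.6]
opening: 0.093
gripper_force: 0.0
```

>>> {"fn": "play_rows", "kwargs": {"deltas": [-32,-19,0,0,93,-30,-19,0,0,93,0,0,0,0,93]}}

```text
t: 1.23
tool_pos: [0.3723, -0.3844, 0.2581]
orientation: [-2.227, -2.216, 0.004]
force: [1.1, -0.1, 0.1]
opening: 0.0927
gripper_force: 0.0
```

Run:
```python
from h import *
shot('wrist','w1'); s=robot.read_state(); print(s['t'],s['tool_pos'],s['orientation'],s['q'])
c=shot('scene','scene1')
```

```text
1.2833 [ 0.37391142 -0.38217992  0.2580819 ] [-2.22601335e+00 -2.21555749e+00  7.88522805e-04] [-8.91818764e-01 -5.94155323e-02  1.61109478e+00 -5.95001642e-04
  1.59077526e+00 -8.87122222e-01]
```

View pics/w1.png

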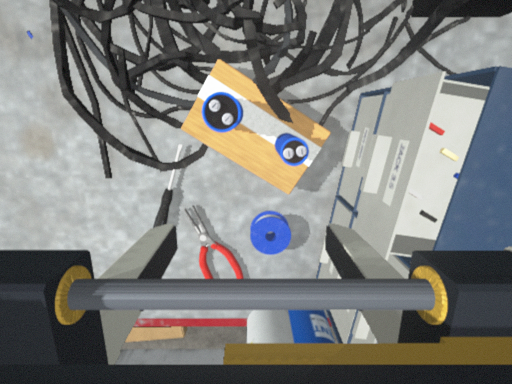

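Run:
```python
from h import *
def decks(tag,cands,r):
    c=load(tag); im=np.asarray(c['pixels']); hsv=cv2.cvtColor(im,cv2.COLOR_BGR2HSV); out=[]
    for (u,v) in cands:
        x0,y0=int(u-r),int(v-r); h=hsv[y0:y0+2*r,x0:x0+2*r]; 
        b=cv2.inRange(h,(105,120,40),(128,255,255)); 
        cs,_=cv2.findContours(b,cv2.RETR_CCOMP,cv2.CHAIN_APPROX_NONE); hi=_[0]
        holes=[k for k,i in zip(cs,hi) if i[3]>=0 and cv2.contourArea(k)>5]
        outer=max([k for k,i in zip(cs,hi) if i[3]<0],key=cv2.contourArea)
        hu=cv2.convexHull(np.vstack(holes)) if holes else None
        e=cv2.fitEllipse(hu) if hu is not None and len(hu)>=5 else None
        eo=cv2.fitEllipse(outer)
        out.append((e,eo,(x0,y0)))
    return c,out
W,o=decks('w1',[(222,112),(292,150)],32); top=[]
for e,eo,(x0,y0) in o:
    u=(e[0][0]+x0,e[0][1]+y0); top.append(u); print('wrist deck',np.round(u,1),np.round(e[1],1),'outer',np.round([eo[0][0]+x0,eo[0][1]+y0],1),np.round(eo[1],1), plane(W,*u,.122))
S,o=decks('scene1',[(327,278),(365,270)],24)
for (e,eo,(x0,y0)),u in zip(o,top):
    print('scene',e,eo,x0,y0)
    if e: 
        v=(e[0][0]+x0,e[0][1]+y0); print(tri([ray(W,*u),ray(S,*v)]))
# carton corners
for u in[(219,60),(330,129),(292,193),(182,129)]: print('corner',np.round(plane(W,*u,.042),4))
```

```text
wrist deck [221.1 111.7] [33.7 35.6] outer [221.6 111.6] [38.  39.5] [ 0.34284308 -0.30862626  0.122     ]
wrist deck [294.2 151.4] [23.  25.7] outer [291.5 149.1] [26.6 34.6] [ 0.41830876 -0.3490584   0.122     ]
scene None ((23.71555519104004, 23.371444702148438), (20.285808563232422, 43.99088668823242), 4.9970903396606445) 303 254
scene None ((22.955341339111328, 23.93837547302246), (14.458276748657227, 41.4289665222168), 8.003987312316895) 341 246
corner [ 0.3342 -0.2471  0.042 ]
corner [ 0.4756 -0.3302  0.042 ]
corner [ 0.4291 -0.4161  0.042 ]
corner [ 0.2833 -0.3293  0.042 ]
```

>>> {"fn": "play_rows", "kwargs": {"deltas": [27,2,0,0,93,26,2,0,-6,93,0,0,0,-6,93,0,0,0,-6,93,0,0,0,-6,93,0,0,0,-6,93,0,0,0,-6,93,0,0,0,-6,93,0,0,0,-6,93,0,0,0,-6,93]}}

```text
t: 2.17
tool_pos: [0.3809, -0.3254, 0.2585]
orientation: [-0.96, -2.991, -0.001]
force: [-0.6, 0.2, -0.3]
opening: 0.0928
gripper_force: 0.0
```

>>> {"fn": "play_rows", "kwargs": {"deltas": [0,0,0,-6,93,0,0,0,0,93]}}

```text
t: 2.33
tool_pos: [0.3808, -0.3256, 0.2585]
orientation: [-0.803, -3.037, -0.001]
force: [-0.1, 0.0, -0.6]
opening: 0.0929
gripper_force: 0.0
```

```bash
cat >> h.py <<'E'
def deck(c,u,v,r):
    x0,y0=int(u-r),int(v-r); h=cv2.cvtColor(np.asarray(c['pixels']),cv2.COLOR_BGR2HSV)[y0:y0+2*r,x0:x0+2*r]
    cs,hi=cv2.findContours(cv2.inRange(h,(105,120,40),(128,255,255)),cv2.RETR_CCOMP,cv2.CHAIN_APPROX_NONE)
    ho=[k for k,i in zip(cs,hi[0]) if i[3]>=0 and cv2.contourArea(k)>5]
    e=cv2.fitEllipse(cv2.convexHull(np.vstack(ho))); return (e[0][0]+x0,e[0][1]+y0),e[1]
def tool():
    s=robot.read_state(); return s,cv2.Rodrigues(s['orientation'])[0]
E
python3 - <<'E'
from h import *
c=shot('wrist','w2'); s,R=tool(); print(s['t'],s['tool_pos'],R.round(3).tolist())
W=load('w1')
for uv,P in(((221.1,111.7),(.343,-.3086,.122)),((294.2,151.4),(.4183,-.349,.122))):
    p=proj(c,P); 
    try:
        d=deck(c,*p,36); print(p,d,tri([ray(W,*uv),ray(c,*d[0])]),plane(c,*d[0],.122))
    except Exception as e: print(p,e)
# scene: bright terminal / dark deck rows
S=load('scene1'); print(proj(S,(.343,-.3086,.122)))
h=cv2.cvtColor(np.asarray(S['pixels']),cv2.COLOR_BGR2HSV)
k=cv2.inRange(h[245:300,310:345],(0,0,0),(180,255,70)); n,l,st,ce=cv2.connectedComponentsWithStats(k); print(st[1:],ce[1:]+[310,245])
E
```

```text
2.3833 [ 0.3807137  -0.32575968  0.25854719] [[-0.866, 0.5, 0.0], [0.5, 0.866, 0.0], [0.0, 0.0, -1.0]]
(np.float64(247.40211824119203), np.float64(146.06006736953796)) ((246.62345504760742, 145.60224151611328), (33.28598403930664, 34.03898239135742)) (array([ 0.34251281, -0.30892038,  0.11949262]), [np.float64(0.0003289835014375569), np.float64(0.0003289835014376104)]) [ 0.34218624 -0.30907212  0.122     ]
(np.float64(249.44938626360133), np.float64(222.65160133913247)) need at least one array to concatenate
(np.float64(328.6004845639088), np.float64(261.78112737363534))
[[ 0  1 10 24 81]
 [13  0 14 14 86]
 [31  4  4  1  4]
 [ 8  6  1  1  1]
 [ 9  8  1  1  1]
 [30  9  1  1  1]
 [29 13  6  3  9]
 [ 0 14  1  1  1]
 [15 15  8  8 26]
 [29 25  5  8 15]
 [ 1 27  2  2  2]] [[313.33333333 256.02469136]
 [329.39534884 251.06976744]
 [342.5        249.        ]
 [318.         251.        ]
 [319.         253.        ]
 [340.         254.        ]
 [340.88888889 259.11111111]
 [310.         259.        ]
 [328.57692308 264.61538462]
 [340.73333333 273.66666667]
 [311.5        272.5       ]]
```

>>> {"fn": "play_rows", "kwargs": {"deltas": [21,-2.5,10,0,93,20.5,-2,25,0,93,0,0,35,0,93,0,0,35,0,93,0,0,35,0,70,0,0,25,0,60,0,0,10.5,0,55,0,0,0,0,50], "newtons": 20}}

```text
t: 3.05
tool_pos: [0.3406, -0.3079, 0.0804]
orientation: [-0.815, -3.029, -0.005]
force: [0.2, 0.5, 0.9]
opening: 0.0712
gripper_force: 0.0
```

Run:
```python
from h import *
s,R=tool(); print(s['t'],s['tool_pos'],s['opening'],s['force'])
c=shot('scene','s2'); cv2.imwrite('pics/c2.png',cv2.resize(np.asarray(c['pixels'])[170:340,260:440],None,fx=3,fy=3,interpolation=2))
```

```text
3.05 [ 0.34058981 -0.30788994  0.08036483] 0.07115860986661322 [0.16532928 0.4861056  0.89300686]
```

View pics/c2.png

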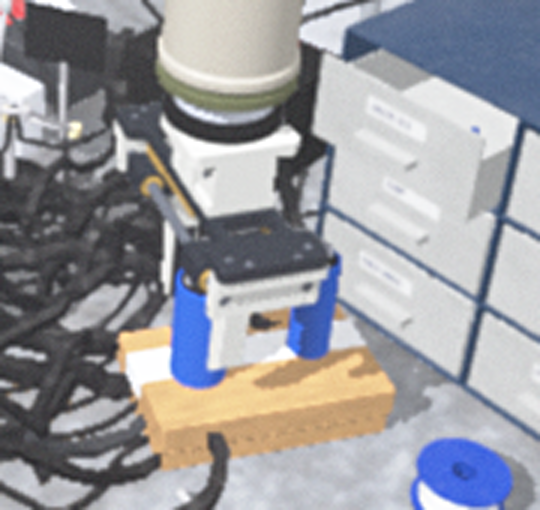

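>>> {"fn": "play_rows", "kwargs": {"deltas": [0,0,0,0,36,0,0,0,0,36,0,0,0,0,36,0,0,0,0,36,0,0,0,0,36,0,0,0,0,36,0,0,0,0,36,0,0,-4,0,36,0,0,-6,0,36,0,0,0,0,36], "newtons": 15}}

```text
t: 3.93
tool_pos: [0.342, -0.3106, 0.0942]
orientation: [0.813, 3.034, -0.001]
force: [0.4, 0.0, -1.4]
opening: 0.0399
gripper_force: 14.9
```

>>> {"fn": "play_rows", "kwargs": {"deltas": [18,0,0,0,36,18,0,0,0,36,18,0,0,0,36,0,0,0,0,36,0,0,4,0,36,0,0,3,0,36,0,0,0,0,36]}}

```text
t: 4.52
tool_pos: [0.2953, -0.2832, 0.0855]
orientation: [-0.813, -3.034, -0.0]
force: [0.2, 0.9, -1.1]
opening: 0.0397
gripper_force: 15.0
```

Run:
```python
from h import *
s,R=tool(); print(s['t'],s['tool_pos'],s['opening'],s['force'],s['gripper_force'])
c=shot('scene','s3'); c=shot('side','d3')
```

```text
4.5167 [ 0.29527859 -0.28318337  0.0854896 ] 0.039737335218181846 [ 0.16143199  0.94775891 -1.09424455] 14.979162365198135
```

>>> {"fn": "play_rows", "kwargs": {"deltas": [0,0,2,0,36,0,0,2,0,36,0,0,1,0,36,0,0,0,0,36]}}

```text
t: 4.95
tool_pos: [0.2964, -0.2839, 0.0832]
orientation: [0.812, 3.032, -0.001]
force: [-2.4, 6.2, 15.9]
opening: 0.0394
gripper_force: 15.0
```

>>> {"fn": "play_rows", "kwargs": {"deltas": [0,0,1.5,0,36,0,0,1.5,0,36,0,0,0,0,36]}}

```text
t: 5.2
tool_pos: [0.2971, -0.2843, 0.0808]
orientation: [0.812, 3.031, -0.002]
force: [0.1, 5.6, 16.4]
opening: 0.0399
gripper_force: 15.0
```

Run:
```python
from h import *
c=shot('scene','s4')
for t in('s3','s4'):
    c=load(t); b=cv2.inRange(cv2.cvtColor(np.asarray(c['pixels']),cv2.COLOR_BGR2HSV),(105,120,40),(128,255,255))
    p=proj(c,(.295,-.283,.085)); x,y=map(int,p); w=b[y-45:y+45,x-30:x+30].copy(); w[:, 45:]=0
    m=max(cv2.findContours(w,cv2.RETR_EXTERNAL,cv2.CHAIN_APPROX_NONE)[0],key=cv2.contourArea); print(t,p,cv2.boundingRect(m),cv2.fitEllipse(m))
a=np.asarray(load('s4')['pixels'])[y-80:y+60,x-60:x+80]; cv2.imwrite('pics/c4.png',cv2.resize(a,None,fx=4,fy=4,interpolation=2))
```

```text
s3 (np.float64(302.5685590163072), np.float64(281.1545154613452)) (19, 28, 20, 40) ((26.886682510375977, 51.831504821777344), (17.80805015563965, 38.859134674072266), 167.3944091796875)
s4 (np.float64(302.5685590163072), np.float64(281.1545154613452)) (19, 28, 20, 41) ((26.79973602294922, 52.296241760253906), (17.36298942565918, 39.824134826660156), 166.91197204589844)
```

View pics/c4.png

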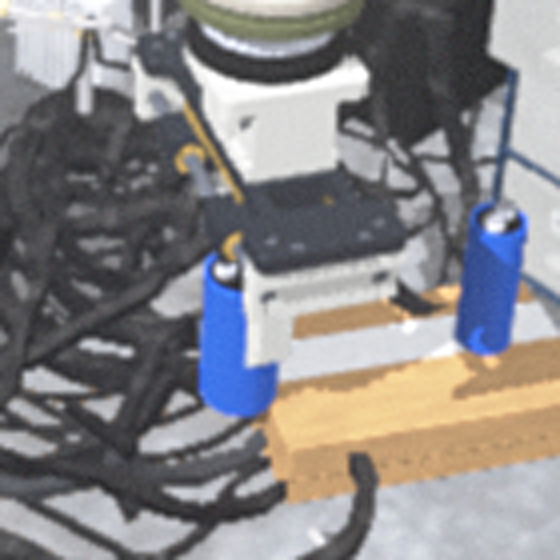

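```bash
cat >> h.py <<'E'
from scipy.optimize import least_squares
def tilt(tag=None,show=False):
    """can lean (deg, + = top towards tool +x) and grasp height g (mm) from near rim rows in the wrist picture"""
    s,R=tool(); c=shot('wrist',tag or 'wt'); s,R=tool(); T=s['tool_pos']
    b=cv2.inRange(cv2.cvtColor(np.asarray(c['pixels']),cv2.COLOR_BGR2HSV),(105,110,30),(128,255,255))
    uc=int(round(proj(c,T+R@[0,0,-.019])[0])); rows=[]
    for u in range(uc-4,uc+5):
        y=np.flatnonzero(b[120:272,u])+120
        if len(y): 
            g=np.split(y,np.flatnonzero(np.diff(y)>3)+1); k=max(g,key=len); rows.append((k[0]-.5,k[-1]+.5))
    lo,hi=np.median(rows,0)
    def P(x,z,th,g):
        z=z-g; return T+R@(np.array([x*np.cos(th)+z*np.sin(th),0,-19-(z*np.cos(th)-x*np.sin(th))])/1e3)
    f=lambda p:[proj(c,P(20,0,*p))[1]-lo,proj(c,P(20,80,*p))[1]-hi]
    r=least_squares(f,[0.05,60],x_scale=[.1,10]); return np.round([lo,hi,np.degrees(r.x[0]),r.x[1],r.cost],2),s
E
python3 - <<'E'
from h import *
print(tilt('w5'))
E
```

```text
(array([186.5 , 230.5 ,  -1.29,  60.73,   0.  ]), {'t': 5.3, 'q': array([-8.89609334e-01, -2.97400058e-01,  2.14944863e+00,  1.35332486e-03,
        1.28548939e+00, -1.93745224e+00]), 'dq': array([-0.00018628,  0.00049152,  0.00026585, -0.00084707,  0.00212385,
        0.00070897]), 'joint_torque': array([-1.53847083e+00, -2.48486012e+01, -3.97802925e+01, -1.35645043e+00,
       -1.52880572e+00,  1.17424308e-03]), 'tool_pos': array([ 0.29703395, -0.28434022,  0.08076277]), 'orientation': array([ 8.11652347e-01,  3.03074672e+00, -2.08851848e-03]), 'force': array([-0.87574089,  5.48176906, 16.9428573 ]), 'wrist_torque': array([ 1.15506489, -0.18888478, -0.02100271]), 'gripper_force': 15.015172362327576, 'opening': 0.039602168118265293})
```

View pics/w5.png

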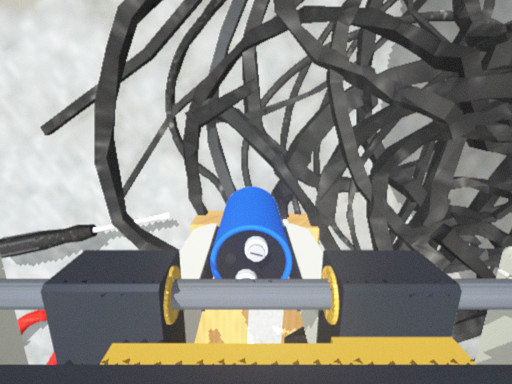

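>>> {"fn": "play_rows", "kwargs": {"deltas": [0,0,-6,0,36,0,0,-2,0,36,12,0,0,0,36,0,0,0,0,36,0,0,8,0,36,0,0,8,0,36,0,0,0,0,36,-3,0,0,0,36,-3,0,0,0,36,0,0,0,0,36]}}

```text
t: 6.13
tool_pos: [0.2902, -0.2803, 0.0701]
orientation: [-0.813, -3.034, -0.0]
force: [-0.9, -0.7, -1.1]
opening: 0.0403
gripper_force: 15.0
```

Run:
```python
from h import *
r,s=tilt('w6'); print(r,s['tool_pos'],s['force'],s['wrist_torque'])
```

```text
[186.5  230.5   -1.28  60.66   0.  ] [ 0.29013792 -0.28030582  0.07017688] [-0.31953058  1.31269171 -1.38857662] [ 0.09711511 -0.06714181  0.00283233]
```

>>> {"fn": "play_rows", "kwargs": {"deltas": [-3,0,0,0,36,-3,0,0,0,36,-3,0,0,0,36,0,0,0,0,36]}}

```text
t: 6.52
tool_pos: [0.2977, -0.2846, 0.0701]
orientation: [-0.813, -3.034, -0.001]
force: [-2.9, 1.4, 0.7]
opening: 0.0398
gripper_force: 15.0
```

Run:
```python
from h import *
r,s=tilt('w7'); print(r,s['tool_pos'],s['force'],s['wrist_torque'])
```

```text
[174.5  230.5   -8.58  67.08   0.  ] [ 0.29763794 -0.28459215  0.0701462 ] [-1.84302915  2.12151132  0.17328033] [ 0.32541705  0.36914198 -0.04437274]
```

>>> {"fn": "play_rows", "kwargs": {"deltas": [-3,0,0,0,36,-3,0,0,0,36,-1.5,0,0,0,36,0,0,0,0,36]}}

```text
t: 6.9
tool_pos: [0.3047, -0.2888, 0.0704]
orientation: [0.813, 3.034, -0.001]
force: [-0.7, 0.8, -0.6]
opening: 0.0391
gripper_force: 15.0
```

```bash
cat >> h.py <<'E'
def tilt2(tag=None,g=59.):
    r,s=tilt(tag); T=s['tool_pos']; R=cv2.Rodrigues(s['orientation'])[0]; c=load(tag or 'wt'); out=[]
    from scipy.optimize import brentq
    def P(x,z,th): return T+R@(np.array([x*np.cos(th)+(z-g)*np.sin(th),0,-19-((z-g)*np.cos(th)-x*np.sin(th))])/1e3)
    th=brentq(lambda t:proj(c,P(20,0,t))[1]-r[0],-.6,.4)
    return r,round(np.degrees(th),2),s
E
python3 - <<'E'
from h import *
r,t,s=tilt2('w8'); print(r,t,s['tool_pos'],s['force'],s['wrist_torque'])
import h
for k,l in(('w6',186.5),('w7',174.5)):
    c=load(k)
E
```

```text
[162.5  232.5  -16.36  70.06   0.  ] -22.87 [ 0.304538   -0.28868903  0.07032038] [-0.25960514  1.01827535 -1.30155839] [0.20504697 0.12165477 0.00382788]
```

View pics/w8.png

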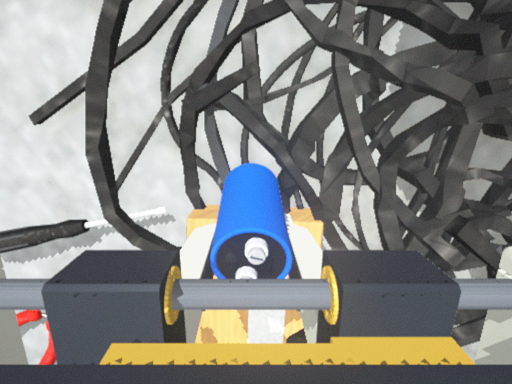

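>>> {"fn": "play_rows", "kwargs": {"deltas": [4,0,0,0,36,4,0,-15,0,36,0,0,-38,0,36,0,0,-40,0,36,0,0,-40,0,36,0,0,-40,0,36,0,0,-38,0,36,0,0,-30,0,36,0,0,-15,0,36,0,0,0,0,36], "newtons": 22}}

```text
t: 7.78
tool_pos: [0.2982, -0.2857, 0.3308]
orientation: [0.811, 3.028, -0.007]
force: [-0.2, 0.4, -0.8]
opening: 0.039
gripper_force: 22.0
```

Run:
```python
from h import *
c=load('scene0')
for n,u,z in(('ring',(202,168),.0405),('fit top',(224,146),.0925),('ch corner',(245,169),.03)): print(n,plane(c,*u,z))
r,t,s=tilt2('w9'); print(r,t,s['t'],s['tool_pos'],s['force'],s['q'])
shot('scene','s9');shot('side','d9')
```

```text
ring [0.5228014  0.31445698 0.0405    ]
fit top [0.60550251 0.30173287 0.0925    ]
ch corner [0.62639724 0.2295033  0.03      ]
[164.5  232.5  -15.06  66.98   0.  ] -19.48 7.8333 [ 0.29774353 -0.28513729  0.32788945] [-0.27381617 -0.10917858 -2.12855414] [-8.88346769e-01 -4.10423835e-01  1.78261853e+00  6.22149861e-05
  1.76501269e+00 -1.93546106e+00]
```

```bash
cat >> h.py <<'E'
def plan(wps,psi0,psi1,nrot,step=38,z=0,open_=36):
    """rows from world xy waypoints (first=now); turning nrot deg/row towards psi1 (deg, tool x heading)"""
    pts=[np.array(wps[0])]
    for a,b in zip(wps[:-1],wps[1:]):
        a,b=np.array(a),np.array(b); n=int(np.ceil(np.linalg.norm(b-a)*1000/step)); pts+=[a+(b-a)*k/n for k in range(1,n+1)]
    rows=[];psi=psi0;i=0
    while i<len(pts)-1 or abs(psi-psi1)>.05:
        d=np.array(pts[min(i+1,len(pts)-1)]-pts[min(i,len(pts)-1)])*1000 if i<len(pts)-1 else np.zeros(2)
        a=np.radians(psi); tx=np.array([np.cos(a),np.sin(a)]); ty=np.array([np.sin(a),-np.cos(a)])
        m=nrot if i<len(pts)-1 else 7; dp=np.clip(psi1-psi,-m,m)
        rows.append([round(d@tx),round(d@ty),z,round(-dp,1),open_]); psi+=dp;i+=1
    return rows
E
python3 - <<'E'
from h import *
s,R=tool(); p=np.degrees(np.arctan2(R[1,0],R[0,0])); print(p,s['tool_pos'])
r=plan([s['tool_pos'][:2],(.46,-.08),(.43,.315)],p,-8,4.5)
for i in range(0,len(r),10): print(sum(r[i:i+10],[]))
E
```

```text
150.00003134105253 [ 0.29692498 -0.28406021  0.32457574]
[-6, 37, 0, np.float64(4.5), 36, -3, 37, 0, np.float64(4.5), 36, 0, 37, 0, np.float64(4.5), 36, 3, 37, 0, np.float64(4.5), 36, 6, 37, 0, np.float64(4.5), 36, 9, 36, 0, np.float64(4.5), 36, 12, 35, 0, np.float64(4.5), 36, 33, 15, 0, np.float64(4.5), 36, 34, 12, 0, np.float64(4.5), 36, 35, 9, 0, np.float64(4.5), 36]
[35, 7, 0, np.float64(4.5), 36, 36, 4, 0, np.float64(4.5), 36, 36, 1, 0, np.float64(4.5), 36, 36, -2, 0, np.float64(4.5), 36, 36, -5, 0, np.float64(4.5), 36, 35, -7, 0, np.float64(4.5), 36, 35, -10, 0, np.float64(4.5), 36, 34, -13, 0, np.float64(4.5), 36, 0, 0, 0, np.float64(7.0), 36, 0, 0, 0, np.float64(7.0), 36]
[0, 0, 0, np.float64(7.0), 36, 0, 0, 0, np.float64(7.0), 36, 0, 0, 0, np.float64(7.0), 36, 0, 0, 0, np.float64(7.0), 36, 0, 0, 0, np.float64(7.0), 36, 0, 0, 0, np.float64(7.0), 36, 0, 0, 0, np.float64(7.0), 36, 0, 0, 0, np.float64(7.0), 36, 0, 0, 0, np.float64(7.0), 36]
```

>>> {"fn": "play_rows", "kwargs": {"deltas": [-6,37,0,4.5,36,-3,37,0,4.5,36,0,37,0,4.5,36,3,37,0,4.5,36,6,37,0,4.5,36,9,36,0,4.5,36,12,35,0,4.5,36,33,15,0,4.5,36,34,12,0,4.5,36,35,9,0,4.5,36]}}

```text
t: 8.77
tool_pos: [0.4504, 0.0283, 0.3229]
orientation: [-1.915, -2.485, 0.004]
force: [0.2, 0.7, -1.0]
opening: 0.0394
gripper_force: 22.0
```

>>> {"fn": "play_rows", "kwargs": {"deltas": [35,7,0,4.5,36,36,4,0,4.5,36,36,1,0,4.5,36,36,-2,0,4.5,36,36,-5,0,4.5,36,35,-7,0,4.5,36,35,-10,0,4.5,36,34,-13,0,4.5,36,0,0,0,7,36,0,0,0,7,36]}}

```text
t: 9.6
tool_pos: [0.4284, 0.3162, 0.3225]
orientation: [2.788, 1.448, -0.009]
force: [0.0, -1.0, -1.0]
opening: 0.0396
gripper_force: 22.0
```

>>> {"fn": "play_rows", "kwargs": {"deltas": [0,0,0,7,36,0,0,0,7,36,0,0,0,7,36,0,0,0,7,36,0,0,0,7,36,0,0,0,7,36,0,0,0,7,36,0,0,0,7,36,0,0,0,7,36,0,0,0,0,36]}}

```text
t: 10.43
tool_pos: [0.4293, 0.3141, 0.3233]
orientation: [3.131, -0.228, -0.005]
force: [0.0, -1.5, -1.2]
opening: 0.0392
gripper_force: 22.0
```

Run:
```python
from h import *
r,t,s=tilt2('w10'); print(r,t,s['t'],s['tool_pos'],s['force'],s['q']); print(cv2.Rodrigues(s['orientation'])[0].round(3).tolist())
```

```text
[162.5 232.5 -16.8  72.8   0. ] -25.28 10.4833 [0.42943907 0.31416164 0.32364752] [-0.04357814  0.61562658 -0.91284484] [ 5.35175321e-01 -6.94190510e-02  1.50279344e+00  6.66067432e-05
  1.71194036e+00  2.24367706e+00]
[[0.991, -0.137, -0.003], [-0.137, -0.991, -0.002], [-0.003, 0.002, -1.0]]
```

View pics/w10.png

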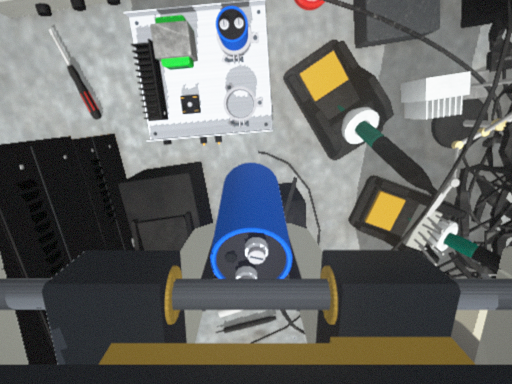

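```bash
cat >> h.py <<'E'
def circ(c,u,v,rad,k=4,z=.0405,w=None):
    w=w or int(rad*2.2); x0,y0=int(u)-w,int(v)-w
    g=cv2.cvtColor(np.asarray(c['pixels']),cv2.COLOR_BGR2GRAY)[y0:y0+2*w,x0:x0+2*w]
    g=cv2.resize(cv2.createCLAHE(4,(2,2)).apply(g),None,fx=k,fy=k,interpolation=cv2.INTER_CUBIC)
    h=cv2.HoughCircles(g,cv2.HOUGH_GRADIENT_ALT,1.5,5,param1=120,param2=.5,minRadius=int(rad*k*.75),maxRadius=int(rad*k*1.3))
    return [] if h is None else [((q[0]+.5)/k-.5+x0,(q[1]+.5)/k-.5+y0,q[2]/k) for q in h[0]]
E
python3 - <<'E'
from h import *
c=load('w10')
d=deck(c,233,25,24); print(d,plane(c,*d[0],.0925))
for q in circ(c,240,104,14)[:6]: print(np.round(q,2),plane(c,q[0],q[1],.0405))
E
```

```text
((231.35460472106934, 23.81005096435547), (27.552248001098633, 31.17011833190918)) [0.61208989 0.31014021 0.0925    ]
[239.25 103.25  14.1 ] [0.52053222 0.31664787 0.0405    ]
[236.25  94.62  12.12] [0.53319859 0.31914654 0.0405    ]
```

>>> {"fn": "play_rows", "kwargs": {"deltas": [10,0,20,0,36,10,0,30,0,36,0,0,35,0,36,0,0,35,0,36,0,0,25,0,36,0,0,10,0,36,0,0,0,0,36,0,0,0,0,36]}}

```text
t: 11.15
tool_pos: [0.4499, 0.3118, 0.1713]
orientation: [3.134, -0.216, -0.001]
force: [-0.0, 0.8, -2.2]
opening: 0.0392
gripper_force: 22.0
```

Run:
```python
from h import *
r,t,s=tilt2('w11'); c=load('w11'); print(r,t,s['tool_pos'],c['eye'],s['q'])
for P in((.605,.302,.0925),(.523,.314,.0405)): print(proj(c,P))
p=proj(c,(.605,.302,.0925))
try:
    d=deck(c,*p,40); print(d,plane(c,*d[0],.0925))
except Exception as e: print(e)
p=proj(c,(.523,.314,.0405))
for q in circ(c,*p,21)[:8]: print(np.round(q,2),plane(c,q[0],q[1],.0405))
```

```text
[162.5  232.5  -16.38  72.32   0.  ] -24.39 [0.45078424 0.31230288 0.17280856] [0.52350786 0.30061939 0.33776597] [5.12358866e-01 1.49304882e-02 1.69340754e+00 2.73171115e-05
 1.43123458e+00 2.22121948e+00]
(np.float64(234.19045457183074), np.float64(2.741525003007922))
(np.float64(237.70948895294885), np.float64(116.91981956745722))
OpenCV(4.12.0) /io/opencv/modules/core/src/arithm.cpp:2036: error: (-215:Assertion failed) ! _src.empty() in function 'inRange'

[235.62 118.    21.38] [0.5222533  0.31621991 0.0405    ]
[237.12 121.    24.33] [0.51917251 0.31516824 0.0405    ]
[237.12 124.38  17.64] [0.51591876 0.31565944 0.0405    ]
[229.62 115.    25.52] [0.52593124 0.32171138 0.0405    ]
[229.62 115.    18.04] [0.52593124 0.32171138 0.0405    ]
[237.12 124.38  21.26] [0.51591876 0.31565944 0.0405    ]
[235.62 118.    17.98] [0.5222533  0.31621991 0.0405    ]
[239.38 118.38  17.38] [0.52138184 0.31255885 0.0405    ]
```

Run:
```python
from h import *
c=load('w11'); g=cv2.cvtColor(np.asarray(c['pixels']),cv2.COLOR_BGR2GRAY)
pol=cv2.warpPolar(g,(34*4,72),(236,118.5),34,cv2.WARP_POLAR_LINEAR|cv2.INTER_CUBIC).astype(float)
print('r from 14..30 px each, angle rows 0..350 step20')
for a in range(0,72,4): print(a*5,pol[a,14*4:31*4:4].astype(int).tolist())
```

```text
r from 14..30 px each, angle rows 0..350 step20
0 [180, 178, 176, 178, 176, 174, 146, 179, 197, 199, 199, 203, 184, 142, 113, 109, 112]
20 [180, 178, 180, 178, 178, 179, 154, 155, 194, 203, 204, 220, 235, 239, 238, 238, 238]
40 [178, 179, 182, 181, 183, 181, 160, 129, 165, 198, 203, 208, 216, 194, 172, 180, 182]
60 [179, 181, 180, 182, 181, 178, 156, 119, 147, 194, 207, 203, 193, 183, 182, 183, 178]
80 [179, 181, 182, 180, 182, 176, 141, 112, 159, 202, 213, 209, 198, 183, 179, 183, 192]
100 [181, 183, 181, 182, 181, 158, 122, 117, 165, 206, 210, 207, 181, 158, 132, 98, 95]
120 [183, 181, 180, 181, 171, 137, 112, 126, 177, 204, 201, 200, 198, 165, 147, 144, 142]
140 [175, 175, 178, 178, 160, 119, 115, 150, 193, 200, 201, 220, 237, 240, 240, 240, 237]
160 [177, 177, 175, 168, 138, 108, 122, 167, 199, 199, 207, 229, 240, 238, 238, 237, 237]
180 [175, 180, 178, 168, 132, 109, 127, 174, 204, 202, 210, 229, 236, 236, 237, 234, 235]
200 [182, 179, 179, 172, 130, 111, 137, 184, 201, 199, 209, 234, 241, 239, 239, 241, 240]
220 [182, 179, 179, 174, 143, 131, 152, 190, 209, 198, 194, 214, 236, 243, 239, 239, 239]
240 [187, 197, 200, 204, 191, 159, 159, 189, 208, 204, 188, 154, 98, 79, 81, 81, 96]
260 [239, 236, 239, 240, 233, 194, 164, 193, 206, 202, 195, 188, 183, 179, 178, 173, 178]
280 [237, 237, 236, 237, 238, 216, 180, 191, 208, 206, 201, 190, 181, 182, 181, 175, 174]
300 [208, 232, 240, 239, 237, 223, 187, 196, 203, 196, 193, 184, 180, 182, 180, 179, 180]
320 [174, 177, 179, 179, 182, 169, 167, 201, 208, 200, 199, 186, 175, 176, 177, 179, 179]
340 [181, 181, 181, 183, 182, 179, 166, 191, 206, 199, 207, 228, 240, 237, 237, 238, 236]
```

```bash
cat >> h.py <<'E'
def ring(c,u,v,rm,z=.0405):
    g=cv2.cvtColor(np.asarray(c['pixels']),cv2.COLOR_BGR2GRAY)
    k=8; pol=cv2.GaussianBlur(cv2.warpPolar(g,(int(rm*2)*k,90),(u,v),int(rm*2),cv2.WARP_POLAR_LINEAR|cv2.INTER_CUBIC).astype(np.float32),(9,1),0)
    P=[]
    for a in range(90):
        d=np.gradient(pol[a]); lo,hi=int((rm-3.2)*k),int((rm+2.6)*k); i=lo+int(np.argmax(d[lo:hi]))
        if d[i]*k>12: P.append(plane(c,u+i/k*np.cos(a*np.pi/45),v+i/k*np.sin(a*np.pi/45),z)[:2])
    P=np.array(P); r=least_squares(lambda p:np.hypot(P[:,0]-p[0],P[:,1]-p[1])-p[2],[*P.mean(0),.02],loss='soft_l1',f_scale=.0005)
    return r.x,len(P),np.median(np.abs(r.fun))
E
python3 - <<'E'
from h import *
c=load('w11'); x=ring(c,236,118.5,21); print(x); x=ring(c,*proj(c,(*x[0][:2],.0405)),20.5); print(x)
c=load('w10'); print(ring(c,239.2,103.2,13.5))
# chassis front lip line -> heading
P=[plane(c,*u,.0325)[:2] for u in((147,140),(271,130))]; d=P[1]-P[0]; print(np.degrees(np.arctan2(d[0],-d[1])))
E
```

```text
(array([0.52069408, 0.31577919, 0.02080672]), 90, np.float64(0.00015631884118307363))
(array([0.52064099, 0.31581554, 0.02079559]), 90, np.float64(0.00016732788166951527))
(array([0.520257  , 0.31608041, 0.02097971]), 90, np.float64(0.0001865855560701478))
-3.813388977547346
```

```bash
cat >> h.py <<'E'
G0=60.
def can(tag,new=True):
    """lean deg (- = top to tool -x) and axis shift a (mm, tool x of the axis at grasp level); returns low/high edge in tool mm"""
    r,s=tilt(tag); T=s['tool_pos']; R=cv2.Rodrigues(s['orientation'])[0]; c=load(tag)
    def E(x,z,th,a): z=z-G0; return np.array([a+x*np.cos(th)+z*np.sin(th),0,-19-(z*np.cos(th)-x*np.sin(th))])
    P=lambda *k: proj(c,T+R@(E(*k)/1e3))[1]
    o=[P(20,0,0,0)-186.5,P(20,80,0,0)-230.5]
    f=lambda p:[P(20,0,*p)-o[0]-r[0],P(20,80,*p)-o[1]-r[1]]
    q=least_squares(f,[-.2,2],x_scale=[.1,3]); th,a=q.x
    lo,hi=E(-20,0,th,a),E(20,0,th,a)
    return dict(rows=r[:2],lean=round(np.degrees(th),1),a=round(a,1),low=lo[[0,2]].round(1),high=hi[[0,2]].round(1),off=np.round(o,1)),s
E
python3 - <<'E'
import h; from h import *
import types
for t in('w5','w7','w8','w11'):
    c0=load(t)
# live
print(can('w12')[0])
# scene silhouette check
c=shot('scene','s12'); s,R=tool(); T=s['tool_pos']
b=cv2.inRange(cv2.cvtColor(np.asarray(c['pixels']),cv2.COLOR_BGR2HSV),(105,110,30),(128,255,255))
x,y=map(int,proj(c,T)); w=b[y-30:y+40,x-35:x+35]; n,l,st,ce=cv2.connectedComponentsWithStats(w); print((x,y),st[1:])
i=1+np.argmax(st[1:,4]); ys,xs=np.nonzero(l==i)
for yy in range(ys.min(),ys.max()+1,3): print(yy,xs[ys==yy].min(),xs[ys==yy].max())
for lean in(0,-10,-15,-20):
    th=np.radians(lean); A=lambda z:proj(c,T+R@(np.array([(z-60)*np.sin(th),0,-19-(z-60)*np.cos(th)])/1e3))
    p,q=np.array(A(0)),np.array(A(70)); print(lean,p-(x-35,y-30),q-(x-35,y-30))
E
```

```text
{'rows': array([162.5, 232.5]), 'lean': np.float64(-13.3), 'a': np.float64(5.9), 'low': array([ 0.2, 44. ]), 'high': array([39.1, 34.8]), 'off': array([3.4, 2.1])}
(180, 135) [[ 30  16   1   2   2]
 [ 30  20  20  24 199]]
20 30 34
23 31 44
26 31 45
29 33 47
32 34 47
35 35 48
38 36 49
41 37 48
0 [36.57158156 43.02961113] [34.52584185 20.61094188]
-10 [39.67100318 41.8217816 ] [33.99194704 20.80490252]
-15 [41.16496984 41.01919131] [33.73331373 20.93773346]
-20 [42.6079694  40.09213589] [33.482906   21.09318392]
```

Run:
```python
from h import *
c=load('w12'); s,R=tool(); T=s['tool_pos']
b=cv2.inRange(cv2.cvtColor(np.asarray(c['pixels']),cv2.COLOR_BGR2HSV),(105,110,30),(128,255,255))
for y in(180,190,200,210):
    xs=np.flatnonzero(b[y,150:350])+150; print(y,xs.min(),xs.max(),(xs.min()+xs.max())/2)
print(proj(c,T+R@[.0,0,-.019]),proj(c,T+R@[.03,0,.036]))
rg=np.array([.5206,.3158]); d=np.array([*rg,0])-T; d[2]=.0405-T[2]; print('ring in tool mm',(R.T@d*1e3).round(1),T, 'heading',np.degrees(np.arctan2(R[1,0],R[0,0])))
```

```text
180 225 276 250.5
190 223 278 250.5
200 221 280 250.5
210 219 282 250.5
(np.float64(248.36816055770242), np.float64(251.51125920072354)) (np.float64(248.9102182740449), np.float64(178.0419523739566))
ring in tool mm [ 67.7 -12.4 133.5] [0.4513933  0.31265704 0.17376592] heading -7.949086091187784
```

>>> {"fn": "play_rows", "kwargs": {"deltas": [16,-4,0,0,36,17,-5,0,0,36,16.5,-5,0,0,36,0,0,0,0,36,0,0,20,0,36,0,0,25,0,36,0,0,20,0,36,0,0,12,0,36,0,0,4,0,36,0,0,0,0,36]}}

```text
t: 12.13
tool_pos: [0.5006, 0.3188, 0.09]
orientation: [3.134, -0.219, -0.001]
force: [-0.1, -0.2, -1.2]
opening: 0.0393
gripper_force: 22.0
```

Run:
```python
from h import *
k,s=can('w13'); print(k,s['t'],s['tool_pos'],s['force'],s['wrist_torque'])
R=cv2.Rodrigues(s['orientation'])[0]; d=np.array([.5206,.3158,.0405])-s['tool_pos']; print('ring in tool',(R.T@d*1e3).round(1))
```

```text
{'rows': array([162.5, 232.5]), 'lean': np.float64(-13.2), 'a': np.float64(5.8), 'low': array([ 0.1, 44. ]), 'high': array([39.1, 34.8]), 'off': array([3.2, 2. ])} 12.1833 [0.50133369 0.31909052 0.09113901] [ 0.39815208  0.19562643 -1.55786628] [ 0.0873343   0.07794853 -0.03011728]
ring in tool [19.5  0.6 50.7]
```

>>> {"fn": "play_rows", "kwargs": {"deltas": [0,0,3,0,36,0,0,3,0,36,0,0,2,0,36,0,0,2,0,36,0,0,0,0,36,0,0,0,0,36]}}

```text
t: 12.68
tool_pos: [0.5009, 0.3188, 0.0801]
orientation: [3.134, -0.219, -0.0]
force: [-0.6, 0.8, -1.4]
opening: 0.0392
gripper_force: 22.0
```

>>> {"fn": "play_rows", "kwargs": {"deltas": [0,0,1.5,0,36,0,0,1.5,0,36,0,0,0,0,36,0,0,0,0,36]}}

```text
t: 13.02
tool_pos: [0.5009, 0.3187, 0.077]
orientation: [3.134, -0.219, -0.0]
force: [-0.2, -0.4, -1.7]
opening: 0.0392
gripper_force: 22.0
```

Run:
```python
from h import *
k,s=can('w14'); print(k,s['t'],s['tool_pos'],s['force'],s['wrist_torque'])
```

```text
{'rows': array([162.5, 232.5]), 'lean': np.float64(-13.3), 'a': np.float64(5.9), 'low': array([ 0.2, 44. ]), 'high': array([39.2, 34.8]), 'off': array([3.7, 2.2])} 13.0667 [0.50097777 0.31880999 0.07707943] [-0.17914547 -0.49853976 -1.55776808] [ 0.03961167  0.14940998 -0.02403201]
```

>>> {"fn": "play_rows", "kwargs": {"deltas": [-1,0,0,0,36,0,0,0,0,36,0,0,0,0,36]}}

```text
t: 13.32
tool_pos: [0.5, 0.319, 0.0772]
orientation: [-3.134, 0.219, -0.0]
force: [0.6, -0.1, -2.3]
opening: 0.0397
gripper_force: 22.0
```

>>> {"fn": "play_rows", "kwargs": {"deltas": [-1,0,0,0,36,0,0,0,0,36,0,0,0,0,36]}}

```text
t: 13.57
tool_pos: [0.499, 0.3191, 0.0771]
orientation: [3.134, -0.219, -0.0]
force: [-0.2, 0.6, -0.8]
opening: 0.0392
gripper_force: 22.0
```

>>> {"fn": "play_rows", "kwargs": {"deltas": [-1,0,0,0,36,0,0,0,0,36,0,0,0,0,36]}}

```text
t: 13.82
tool_pos: [0.498, 0.3192, 0.0772]
orientation: [3.134, -0.219, 0.0]
force: [-0.1, -0.4, -0.5]
opening: 0.0388
gripper_force: 22.0
```

>>> {"fn": "play_rows", "kwargs": {"deltas": [-1,0,0,0,36,0,0,0,0,36,0,0,0,0,36]}}

```text
t: 14.07
tool_pos: [0.497, 0.3194, 0.0772]
orientation: [-3.134, 0.219, -0.0]
force: [-0.9, -0.6, -0.6]
opening: 0.0396
gripper_force: 22.0
```

>>> {"fn": "play_rows", "kwargs": {"deltas": [-1,0,0,0,36,0,0,0,0,36,0,0,0,0,36]}}

```text
t: 14.32
tool_pos: [0.4962, 0.3195, 0.0772]
orientation: [-3.134, 0.219, -0.0]
force: [1.2, 0.3, -1.9]
opening: 0.0395
gripper_force: 22.0
```

Run:
```python
from h import *
k,s=can('w15'); print(k,s['t'],s['tool_pos'],s['force'],s['wrist_torque'])
shot('side','d15'); shot('scene','s15')
```

```text
{'rows': array([162.5, 232.5]), 'lean': np.float64(-13.3), 'a': np.float64(5.9), 'low': array([ 0.3, 44. ]), 'high': array([39.2, 34.8]), 'off': array([3.8, 2.2])} 14.3667 [0.49619874 0.31952237 0.07722169] [ 1.6078207  -0.06482697 -2.90970663] [ 0.03166423 -0.05170025  0.04687702]
```

>>> {"fn": "play_rows", "kwargs": {"deltas": [-1,0,0,0,36,0,0,0,0,36,0,0,0,0,36]}}

```text
t: 14.72
tool_pos: [0.4952, 0.3196, 0.0772]
orientation: [-3.134, 0.219, -0.001]
force: [2.2, -0.9, -1.5]
opening: 0.0393
gripper_force: 22.0
```

Run:
```python
from h import *
c=shot('wrist','w16'); s,R=tool(); T=s['tool_pos']; print(T,s['force'],s['wrist_torque'])
im=np.asarray(c['pixels']); g=cv2.cvtColor(im,cv2.COLOR_BGR2GRAY)
for u in(230,240,250,260,270): print(u,[(v,int(g[v,u])) for v in range(130,172,2)])
print(im[150:170:2,250].tolist())
# predicted rows for plane z=.0405 points at ring x' = 20.75, 23.75, and at can high edge
for xx in(18,20.75,23.75): print(xx,proj(c,np.array([.5206,.3158,.0405])+R@[xx/1e3,0,0]))
print('z0125',proj(c,np.array([.5206,.3158,.0125])+R@[20.75/1e3,0,0]),proj(c,np.array([.5206,.3158,.0125])+R@[23.75/1e3,0,0]))
```

```text
[0.49523235 0.31965448 0.07721887] [ 1.96574415 -0.50563235 -0.61790882] [-0.02302289 -0.26417197 -0.01216148]
230 [(130, 176), (132, 175), (134, 180), (136, 179), (138, 148), (140, 148), (142, 133), (144, 89), (146, 84), (148, 81), (150, 113), (152, 144), (154, 150), (156, 140), (158, 145), (160, 150), (162, 146), (164, 138), (166, 173), (168, 160), (170, 87)]
240 [(130, 175), (132, 175), (134, 178), (136, 179), (138, 174), (140, 170), (142, 177), (144, 181), (146, 171), (148, 155), (150, 135), (152, 138), (154, 159), (156, 148), (158, 152), (160, 176), (162, 154), (164, 74), (166, 78), (168, 76), (170, 76)]
250 [(130, 175), (132, 173), (134, 177), (136, 177), (138, 171), (140, 175), (142, 183), (144, 179), (146, 161), (148, 138), (150, 125), (152, 156), (154, 150), (156, 145), (158, 171), (160, 152), (162, 79), (164, 77), (166, 76), (168, 77), (170, 75)]
260 [(130, 172), (132, 178), (134, 175), (136, 177), (138, 173), (140, 181), (142, 178), (144, 175), (146, 173), (148, 160), (150, 123), (152, 141), (154, 156), (156, 142), (158, 145), (160, 179), (162, 136), (164, 78), (166, 83), (168, 84), (170, 77)]
270 [(130, 173), (132, 174), (134, 180), (136, 176), (138, 173), (140, 178), (142, 178), (144, 175), (146, 175), (148, 174), (150, 174), (152, 173), (154, 148), (156, 136), (158, 150), (160, 145), (162, 138), (164, 149), (166, 168), (168, 112), (170, 77)]
[[127, 125, 123], [161, 156, 153], [156, 150, 148], [149, 145, 142], [179, 172, 167], [172, 152, 143], [148, 80, 50], [148, 78, 49], [149, 77, 47], [148, 79, 46]]
18 (np.float64(249.97159614728446), np.float64(159.57682512137671))
20.75 (np.float64(249.97027741982288), np.float64(155.7058663059107))
23.75 (np.float64(249.96882794727819), np.float64(151.4511217219392))
z0125 (np.float64(250.09881966557197), np.float64(150.9123731797324)) (np.float64(250.097987413595), np.float64(147.14130307485277))
```

>>> {"fn": "play_rows", "kwargs": {"deltas": [1,0,0,0,36,0.5,0,1.5,0,36,0,0,1.5,0,36,0,0,0,0,36,0,0,0,0,36]}}

```text
t: 15.18
tool_pos: [0.4965, 0.3195, 0.0739]
orientation: [3.134, -0.219, -0.0]
force: [0.8, 0.4, -1.9]
opening: 0.0397
gripper_force: 22.0
```

>>> {"fn": "play_rows", "kwargs": {"deltas": [0.4,0,1,0,36,0.2,0,1,0,36,0,0,0,0,36,0,0,0,0,36]}}

```text
t: 15.52
tool_pos: [0.4971, 0.3194, 0.072]
orientation: [3.134, -0.219, -0.0]
force: [1.1, -0.3, -1.6]
opening: 0.0394
gripper_force: 22.0
```

```bash
cat >> h.py <<'E'
def prof(tag):
    k,s=can(tag); c=load(tag); g=cv2.cvtColor(np.asarray(c['pixels']),cv2.COLOR_BGR2GRAY); R=cv2.Rodrigues(s['orientation'])[0]
    print(k,round(s['t'],2),s['tool_pos'].round(4),s['force'].round(1),s['wrist_torque'].round(2))
    m=g[:,246:256].mean(1).astype(int); print([(v,int(m[v])) for v in range(136,172)])
    print([round(proj(c,np.array([.5206,.3158,.0405])+R@[x/1e3,0,0])[1],1) for x in(-20.75,20.75,23.75)])
E
python3 - <<'E'
from h import *
prof('w17')
E
```

```text
{'rows': array([161.5, 233.5]), 'lean': np.float64(-14.2), 'a': np.float64(5.9), 'low': array([ 1.2, 44.1]), 'high': array([40. , 34.2]), 'off': array([3.8, 2.2])} 15.57 [0.4971 0.3193 0.072 ] [ 1.4  0.6 -1.9] [ 0.18 -0.15  0.02]
[(136, 176), (137, 178), (138, 178), (139, 176), (140, 175), (141, 172), (142, 172), (143, 174), (144, 178), (145, 179), (146, 179), (147, 177), (148, 174), (149, 163), (150, 154), (151, 143), (152, 119), (153, 108), (154, 133), (155, 155), (156, 159), (157, 156), (158, 146), (159, 139), (160, 148), (161, 135), (162, 97), (163, 78), (164, 77), (165, 78), (166, 78), (167, 79), (168, 78), (169, 78), (170, 78), (171, 78)]
[np.float64(216.1), np.float64(159.4), np.float64(155.1)]
```

>>> {"fn": "play_rows", "kwargs": {"deltas": [0.2,0,1,0,36,0,0,1,0,36,0,0,0,0,36,0,0,0,0,36]}}

```text
t: 15.9
tool_pos: [0.4974, 0.3194, 0.0701]
orientation: [-3.134, 0.219, -0.0]
force: [0.6, 0.6, -1.2]
opening: 0.0395
gripper_force: 22.0
```

>>> {"fn": "play_rows", "kwargs": {"deltas": [0.2,0,1,0,36,0.2,0,1,0,36,0,0,0,0,36,0,0,0,0,36]}}

```text
t: 16.23
tool_pos: [0.4978, 0.3193, 0.0681]
orientation: [-3.134, 0.219, -0.0]
force: [1.0, 0.9, -1.5]
opening: 0.0394
gripper_force: 22.0
```

Run:
```python
from h import *
prof('w18')
```

```text
{'rows': array([162.5, 233.5]), 'lean': np.float64(-13.7), 'a': np.float64(5.6), 'low': array([ 0.4, 44. ]), 'high': array([39.2, 34.6]), 'off': array([3.8, 2.2])} 16.28 [0.4978 0.3193 0.0681] [ 1.9 -0.1 -1.5] [ 0.25 -0.24 -0.02]
[(136, 175), (137, 175), (138, 177), (139, 177), (140, 176), (141, 175), (142, 173), (143, 170), (144, 172), (145, 177), (146, 178), (147, 179), (148, 176), (149, 176), (150, 174), (151, 161), (152, 149), (153, 132), (154, 109), (155, 111), (156, 138), (157, 157), (158, 159), (159, 154), (160, 145), (161, 135), (162, 109), (163, 81), (164, 76), (165, 78), (166, 77), (167, 78), (168, 78), (169, 77), (170, 78), (171, 77)]
[np.float64(218.8), np.float64(161.3), np.float64(156.9)]
```

>>> {"fn": "play_rows", "kwargs": {"deltas": [1,0,0,0,36,1,0,0,0,36,0,0,0,0,36,0,0,0,0,36]}}

```text
t: 16.62
tool_pos: [0.4993, 0.319, 0.0679]
orientation: [3.134, -0.219, -0.001]
force: [-0.6, 0.4, -0.9]
opening: 0.039
gripper_force: 22.0
```

Run:
```python
from h import *
prof('w19')
```

```text
{'rows': array([164.5, 232.5]), 'lean': np.float64(-12.3), 'a': np.float64(5.3), 'low': array([-1.4, 43.9]), 'high': array([37.6, 35.4]), 'off': array([3.7, 2.1])} 16.67 [0.4993 0.319  0.0679] [-0.4  1.6 -1.2] [0.26 0.3  0.05]
[(136, 175), (137, 174), (138, 175), (139, 176), (140, 176), (141, 178), (142, 176), (143, 174), (144, 173), (145, 171), (146, 173), (147, 177), (148, 179), (149, 179), (150, 177), (151, 176), (152, 173), (153, 158), (154, 149), (155, 132), (156, 109), (157, 108), (158, 130), (159, 152), (160, 158), (161, 157), (162, 148), (163, 138), (164, 115), (165, 84), (166, 78), (167, 76), (168, 78), (169, 77), (170, 78), (171, 76)]
[np.float64(220.9), np.float64(163.6), np.float64(159.2)]
```

>>> {"fn": "play_rows", "kwargs": {"deltas": [1,0,0,0,36,1,0,0,0,36,1,0,0,0,36,0,0,0,0,36]}}

```text
t: 17.0
tool_pos: [0.5025, 0.3187, 0.0681]
orientation: [-3.134, 0.219, 0.001]
force: [-3.7, 2.5, 0.0]
opening: 0.0392
gripper_force: 22.0
```

>>> {"fn": "play_rows", "kwargs": {"deltas": [1,-0.3,0,0,36,1,-0.2,0,0,36,1,0,0,0,36,0,0,0,0,36]}}

```text
t: 17.33
tool_pos: [0.5057, 0.3186, 0.068]
orientation: [3.134, -0.219, -0.001]
force: [-5.2, 1.3, 0.9]
opening: 0.0394
gripper_force: 22.0
```

Run:
```python
from h import *
prof('w20')
```

```text
{'rows': array([173.5, 230.5]), 'lean': np.float64(-6.9), 'a': np.float64(3.5), 'low': array([-9.2, 43. ]), 'high': array([30.5, 38.2]), 'off': array([3.8, 2.2])} 17.38 [0.5056 0.3186 0.068 ] [-4.5  1.3  1.8] [ 0.26  0.98 -0.01]
[(136, 180), (137, 179), (138, 176), (139, 176), (140, 175), (141, 175), (142, 174), (143, 176), (144, 175), (145, 174), (146, 175), (147, 176), (148, 177), (149, 177), (150, 177), (151, 177), (152, 174), (153, 172), (154, 170), (155, 175), (156, 178), (157, 179), (158, 177), (159, 176), (160, 174), (161, 159), (162, 150), (163, 140), (164, 117), (165, 107), (166, 107), (167, 122), (168, 145), (169, 156), (170, 157), (171, 151)]
[np.float64(229.1), np.float64(172.8), np.float64(168.4)]
```

>>> {"fn": "play_rows", "kwargs": {"deltas": [1,0,0,0,36,1,0,0,0,36,1,-0.2,0,0,36,0,0,0,0,36]}}

```text
t: 17.72
tool_pos: [0.5084, 0.3183, 0.068]
orientation: [3.134, -0.219, -0.001]
force: [-6.5, 0.4, 2.2]
opening: 0.0392
gripper_force: 22.0
```

```bash
cat >> h.py <<'E'
def lean_top(tag):
    "lean from the top rim row, the axis taken through the bore centre at the mouth"
    k,s=can(tag); print(k,round(s['t'],2),s['tool_pos'].round(4),s['force'].round(1),s['wrist_torque'].round(2))
    c=load(tag); d=deck(c,250,255,48); print('deck',np.round(d[0],1),np.round(d[1],1))
E
python3 - <<'E'
from h import *
lean_top('w21')
E
```

```text
{'rows': array([177.5, 230.5]), 'lean': np.float64(-4.8), 'a': np.float64(2.4), 'low': array([-12.6,  42.5]), 'high': array([27.3, 39.1]), 'off': array([3.8, 2.2])} 17.77 [0.5084 0.3183 0.068 ] [-5.2  0.9  1.6] [0.24 1.27 0.04]Traceback (most recent call last):
  File "<stdin>", line 2, in <module>
  File "h.py", line 90, in lean_top
    c=load(tag); d=deck(c,250,255,48); print('deck',np.round(d[0],1),np.round(d[1],1))
                   ~~~~^^^^^^^^^^^^^^
  File "h.py", line 20, in deck
    e=cv2.fitEllipse(cv2.convexHull(np.vstack(ho))); return (e[0][0]+x0,e[0][1]+y0),e[1]
                                    ~~~~~~~~~^^^^
    return _nx.concatenate(arrs, 0, dtype=dtype, casting=casting)
           ~~~~~~~~~~~~~~~^^^^^^^^^^^^^^^^^^^^^^^^^^^^^^^^^^^^^^^
ValueError: need at least one array to concatenate
```

```bash
cat >> h.py <<'E'
def lean3(tag,zm=.0405):
    k,s=can(tag); c=load(tag); T=s['tool_pos']; R=cv2.Rodrigues(s['orientation'])[0]
    zt=T[2]+.019+.020
    A=R.T@(plane(c,250,k['rows'][0]+k['off'][0],zm)-T)*1e3; B=R.T@(plane(c,250,k['rows'][1]+k['off'][1],zt)-T)*1e3
    le=np.degrees(np.arctan2(B[0]-A[0],A[2]-B[2])); print(k['rows'],'xm %.1f xt %.1f lean %.1f'%(A[0],B[0],le),round(s['t'],2),s['tool_pos'].round(4),s['force'].round(1),s['wrist_torque'].round(2)); return le
E
python3 - <<'E'
from h import *
lean3('w22')
E
```

```text
[177.5 230.5] xm 30.0 xt 20.0 lean -8.6 17.82 [0.5084 0.3183 0.068 ] [-5.7  1.1  2.3] [0.23 1.21 0.04]
```

>>> {"fn": "play_rows", "kwargs": {"deltas": [1,0,0,0,36,1,0,0,0,36,1,0,0,0,36,0,0,0,0,36]}}

```text
t: 18.15
tool_pos: [0.5111, 0.3179, 0.068]
orientation: [3.134, -0.219, -0.002]
force: [-8.0, 0.9, 2.2]
opening: 0.04
gripper_force: 22.0
```

Run:
```python
from h import *
lean3('w23')
```

```text
[181.5 230.5] xm 27.1 xt 20.0 lean -6.1 18.2 [0.5111 0.3179 0.0679] [-6.6  1.7  3.1] [0.23 1.42 0.  ]
```

>>> {"fn": "play_rows", "kwargs": {"deltas": [1,0,0,0,36,1,0,0,0,36,1,0,0,0,36,1,0,0,0,36,0,0,0,0,36]}}

```text
t: 18.62
tool_pos: [0.5149, 0.3174, 0.0679]
orientation: [3.133, -0.219, -0.003]
force: [-7.3, 0.7, 2.7]
opening: 0.0395
gripper_force: 22.0
```

Run:
```python
from h import *
lean3('w24')
```

```text
[186.5 230.5] xm 23.6 xt 20.0 lean -3.0 18.67 [0.5149 0.3174 0.0679] [-7.9  0.9  3.2] [0.22 1.57 0.02]
```

>>> {"fn": "play_rows", "kwargs": {"deltas": [1,0,0,0,36,1,0,0,0,36,1,0,0,0,36,0,0,0,0,36,0,0,0,0,36]}}

```text
t: 19.08
tool_pos: [0.5178, 0.317, 0.0679]
orientation: [3.133, -0.219, -0.003]
force: [-6.9, 0.2, 3.0]
opening: 0.0398
gripper_force: 22.0
```

Run:
```python
from h import *
lean3('w25')
```

```text
[190.5 231.5] xm 20.7 xt 19.5 lean -1.0 19.13 [0.5178 0.317  0.0679] [-7.8  0.7  2.8] [0.15 1.69 0.03]
```

Nearly upright. One more millimetre, then slide down.

>>> {"fn": "play_rows", "kwargs": {"deltas": [1,0,0,0,36,0,0,0,0,36,-0.3,0,1,0,36,0,0,1,0,36,0,0,1,0,36,0,0,0,0,36]}}

```text
t: 19.63
tool_pos: [0.5185, 0.3169, 0.0647]
orientation: [3.133, -0.219, -0.002]
force: [-6.6, 0.8, 0.8]
opening: 0.0397
gripper_force: 22.0
```

Run:
```python
from h import *
lean3('w26')
```

```text
[193.5 231.5] xm 19.4 xt 19.5 lean 0.1 19.68 [0.5186 0.3169 0.0648] [-7.4  0.5  1.3] [0.3  1.43 0.02]
```

>>> {"fn": "play_rows", "kwargs": {"deltas": [-0.4,0,1,0,36,-0.2,0,1.5,0,36,0,0,1.5,0,36,0,0,1.5,0,36,0,0,0,0,36]}}

```text
t: 20.1
tool_pos: [0.5183, 0.3169, 0.0591]
orientation: [3.133, -0.219, -0.001]
force: [-4.4, 0.2, 0.0]
opening: 0.0396
gripper_force: 22.0
```

>>> {"fn": "play_rows", "kwargs": {"deltas": [0,0,1.5,0,36,0,0,1.5,0,36,0,0,0,0,36]}}

```text
t: 20.35
tool_pos: [0.5182, 0.3169, 0.0561]
orientation: [3.133, -0.219, -0.002]
force: [-5.1, 1.4, 0.1]
opening: 0.0398
gripper_force: 22.0
```

Run:
```python
from h import *
lean3('w27')
```

```text
[195.5 231.5] xm 20.5 xt 19.5 lean -1.0 20.4 [0.5182 0.3169 0.0561] [-6.1  0.  -1.1] [0.27 1.12 0.05]
```

>>> {"fn": "play_rows", "kwargs": {"deltas": [0,0,1,0,36,0,0,1,0,36,0,0,0,0,36,0,0,0,0,36]}}

```text
t: 20.73
tool_pos: [0.5182, 0.3169, 0.0542]
orientation: [3.133, -0.219, -0.002]
force: [-4.7, 1.1, 1.1]
opening: 0.0394
gripper_force: 22.0
```

>>> {"fn": "play_rows", "kwargs": {"deltas": [0,0,1,0,36,0,0,0.5,0,36,0,0,0,0,36,0,0,0,0,36]}}

```text
t: 21.07
tool_pos: [0.5181, 0.3169, 0.0528]
orientation: [3.133, -0.219, -0.002]
force: [-6.4, 0.6, 1.0]
opening: 0.0397
gripper_force: 22.0
```

>>> {"fn": "play_rows", "kwargs": {"deltas": [0,0,1,0,36,0,0,0.5,0,36,0,0,0,0,36,0,0,0,0,36]}}

```text
t: 21.4
tool_pos: [0.5181, 0.3169, 0.0513]
orientation: [3.133, -0.219, -0.002]
force: [-7.7, 0.8, 2.0]
opening: 0.0397
gripper_force: 22.0
```

>>> {"fn": "play_rows", "kwargs": {"deltas": [0,0,1,0,36,0,0,0.5,0,36,0,0,0,0,36,0,0,0,0,36]}}

```text
t: 21.73
tool_pos: [0.5182, 0.317, 0.0511]
orientation: [3.133, -0.219, -0.002]
force: [-11.6, -1.3, 11.8]
opening: 0.04
gripper_force: 22.0
```

>>> {"fn": "play_rows", "kwargs": {"deltas": [-0.8,0,-0.5,0,36,0,0,0,0,36,0,0,0.7,0,36,0,0,0.5,0,36,0,0,0,0,36]}}

```text
t: 22.15
tool_pos: [0.5181, 0.317, 0.051]
orientation: [3.134, -0.219, 0.0]
force: [-11.1, -3.1, 15.1]
opening: 0.0397
gripper_force: 22.0
```

Run:
```python
from h import *
lean3('w28')
```

```text
[198.5 231.5] xm 20.0 xt 19.5 lean -0.6 22.2 [0.5181 0.317  0.051 ] [-10.9  -3.7  12.4] [-0.59  2.   -0.08]
```

>>> {"fn": "play_rows", "kwargs": {"deltas": [-0.5,0,-1,0,36,0,0,0,0,36,0,0,0,0,36,0,0,0,0,43,0,0,0,0,48,0,0,0,0,54,0,0,0,0,56,0,0,0,0,56,0,0,0,0,56], "newtons": 5}}

```text
t: 22.95
tool_pos: [0.5175, 0.3172, 0.0503]
orientation: [3.134, -0.219, -0.0]
force: [-0.2, -0.2, -0.8]
opening: 0.0564
gripper_force: 0.0
```

Run:
```python
from h import *
lean3('w29')
```

```text
[197.5 235.5] xm 20.9 xt 17.4 lean -4.0 23.0 [0.5174 0.3172 0.0503] [-0.3 -0.   0.1] [0.06 0.05 0.05]
```

>>> {"fn": "play_rows", "kwargs": {"deltas": [0,0,-10,0,56,0,0,-20,0,56,0,0,-30,0,56,0,0,-30,0,56,0,0,-30,0,60,-30,0,-20,0,60,-35,0,0,0,60,-5,0,0,0,60,0,0,0,0,60,0,0,0,0,60]}}

```text
t: 23.83
tool_pos: [0.4483, 0.327, 0.1909]
orientation: [-3.134, 0.218, -0.001]
force: [-0.3, 0.3, -0.2]
opening: 0.06
gripper_force: 0.0
```

```bash
cat > chk.py <<'E'
from h import *
import sys
def look(tag):
    c=shot('wrist',tag); s,R=tool(); print(round(s['t'],2),s['tool_pos'].round(4)); out=[]
    for P in((.612,.310,.0925),(.5206,.3158,.0925)):
        try:
            d=deck(c,*proj(c,P),34); out.append((c,d)); print(np.round(proj(c,P),1),np.round(d[0],1),np.round(d[1],1),plane(c,*d[0],.0925).round(4))
        except Exception as e: print(proj(c,P),e); out.append(None)
    return out
if __name__=='__main__': look(sys.argv[1])
E
python3 chk.py w30
```

```text
23.88 [0.4487 0.3268 0.1906]
(np.float64(242.70394017933992), np.float64(-1.2286337603167965)) OpenCV(4.12.0) /io/opencv/modules/core/src/arithm.cpp:2036: error: (-215:Assertion failed) ! _src.empty() in function 'inRange'

[251.2 116.2] [251.3 116. ] [38.8 40.2] [0.5207 0.3157 0.0925]
```

>>> {"fn": "play_rows", "kwargs": {"deltas": [30,0,0,0,60,35,0,0,0,60,35,0,0,0,60,0,0,0,0,60,0,0,0,0,60]}}

```text
t: 24.3
tool_pos: [0.549, 0.3115, 0.1884]
orientation: [3.132, -0.224, -0.004]
force: [-0.2, 0.8, 1.1]
opening: 0.0605
gripper_force: 0.0
```

```bash
python3 chk.py w31
```

```text
24.35 [0.5479 0.3121 0.189 ]
[241.3 128.2] [241.7 128.1] [38.7 39.5] [0.612  0.3097 0.0925]
[249.5 224.1] [249.4 224.2] [33.5 35.3] [0.5205 0.3159 0.0925]
```

>>> {"fn": "play_rows", "kwargs": {"deltas": [-30,0,0,0,60,-40,0,0,0,60,-40,0,0,0,60,-40,0,0,0,60,-10,0,0,0,60,0,0,0,0,60,0,0,0,0,60]}}

```text
t: 24.93
tool_pos: [0.3885, 0.3357, 0.1911]
orientation: [-3.133, 0.216, -0.002]
force: [0.0, -0.3, 0.2]
opening: 0.0601
gripper_force: 0.0
```

```bash
python3 chk.py w32
python3 - <<'E'
from h import *
a,b,c=load('w31'),load('w32'),load('w30')
def D(c,P):
    try: return deck(c,*proj(c,P),34)[0]
    except Exception: return None
for P in((.612,.310,.0925),(.5206,.3158,.0925)):
    rs=[ray(k,*D(k,P)) for k in(a,b,c) if D(k,P) is not None]; 
    if len(rs)>1: print(len(rs),tri(rs))
S=shot('scene','s32'); im=np.asarray(S['pixels']); m=cv2.inRange(cv2.cvtColor(im,cv2.COLOR_BGR2HSV),(105,120,40),(128,255,255))
n,l,st,ce=cv2.connectedComponentsWithStats(m)
for i in range(1,n):
    if st[i,4]>30 and st[i,0]<380: print(st[i],ce[i].round(1))
for P in((.612,.310),(.5206,.3158)): print(proj(S,(*P,.0925)),proj(S,(*P,.0405)))
E
```

```text
24.98 [0.3893 0.3355 0.1911]
(np.float64(242.95105696526002), np.float64(-92.99012567746536)) 'NoneType' object is not subscriptable
[251.9  41.3] [251.9  41.2] [41.1 45.4] [0.5207 0.3158 0.0925]
3 (array([0.52067013, 0.31577225, 0.0927937 ]), [np.float64(8.427626577205369e-05), np.float64(4.8599361164552814e-05), np.float64(0.00011391298624150245)])
[218 147  13  16 151] [224.2 155.2]
[193 153  14  19 185] [200.  162.6]
[356 252  18  37 425] [363.7 271.6]
(np.float64(223.78683325546314), np.float64(144.60657425742576)) (np.float64(224.36373493417858), np.float64(159.39350287523578))
(np.float64(200.1488968957841), np.float64(152.9343521558135)) (np.float64(201.1743932746862), np.float64(168.09075388944524))
```

```bash
python3 -c "
from plant import robot
print(robot.close_job())"
```

```text
the job is handed in; nothing more can be done
None
```

The thick capacitor is in the empty clamp, terminals up and released. It was tipped about 14° to enter the mouth, and its deck now measures 92.8 mm above the bench, against 92.5 mm when fully seated. The slim capacitor has not moved, and I handed the job in at about 25 s on the robot's clock.

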